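# Slide the radio tray back into its rail notches

### The job

The tray that carries the transceiver has been drawn forward on its rack. With the fingertips, gently push it back along the two rails until you feel both crossbars drop into the notches in the rails, so that the tray sits level and fully down. Only push it, do not lift it, and leave the small things round the rack where they are.

Things in the scene. Friction and masses are not known exactly. Their poses are not given: they have to be found in the camera images.
- rack: fixed plywood rack on the table, a dark power supply (60 mm high, reaching forward to x = -107 mm) between its two side cheeks. Origin on the table surface under the middle of the tray's home place; x points back along the rails (the way to push), z up. Cheeks 15 mm thick with inner faces at y = +-90 mm; their top edges are the rails, 90 mm high, from x = -200 to +125 mm
- rack_notch (a point): on the rack's middle line, 90 mm up, level with the front pair of notches (83 mm before the rack's origin). Each rail has two notches in its top edge, at rack x = -83 and +83 mm, 21 mm wide along the rail, 9 mm deep, with upright sides
- tray: loose tray, 0.65 to 0.95 kg: ply board 180 (x) x 174 x 12 mm hanging between the cheeks with 3 mm side play, a black transceiver on it (top 58 mm above the origin). Origin: centre of the board's underside; x back along the rails, z up. It starts 35 to 95 mm before the rack's origin, 78 mm up; seated, it is over it within the notches' 3.5 mm play either way and 69 mm up, 9 mm lower
- tray_bar (a point): middle of the underside of the front crossbar, 83 mm before the tray's origin. The two aluminium crossbars, on top of the board at tray x = -83 and +83 mm, are 14 mm wide (x), 214 mm long (y), 20 mm tall; their ends ride on the rails. Sliding takes a push of 2 to 12 N; it dips for a moment as the bars drop, then, at most 7 mm on, the notch walls stop the tray and the push climbs steeply
- tray_front (a point): centre of the tray's upright front face, the place to push, 90 mm before the tray's origin: crossbar and board edge make one flat face, 32 mm tall (16 mm above and below this point) and 174 mm wide; this point is 94 mm above the table while sliding, 85 mm once seated. The transceiver's face is 40 mm behind it, its knob 28 mm
- pill_bottle_tall: amber pill bottle with a white cap, upright, 42 mm across the cap, 82 mm tall; origin at the centre of its underside; a bystander, leave it be
- pill_bottle_short: amber pill bottle with a white cap, upright, 42 mm across the cap, 64 mm tall; origin at the centre of its underside; a bystander, leave it be
- paddle_key: Morse paddle key on a dark steel base 75 x 58 mm, 34 mm tall, 500 g; origin at the centre of its underside; a bystander, leave it be
- fist_mic: black hand microphone lying face up, 82 x 54 x 26 mm with a 14 mm cord stub; origin at the centre of its underside; a bystander, leave it be

How it is judged:
By the outcome, as a careful person would: the job done as asked, in the order asked, and still so for the second after the job is handed in, with the robot touching nothing.
It also fails if it takes over 42 s, if anything falls off the work surface, if the arm or the gripper's body presses on something with over 40 N, if the wrist force passes 120 N, or if a joint passes its speed limit or range.

### The arm

A 6-joint arm with a two-finger parallel gripper is mounted at the origin on the work surface. World frame = base frame: x ahead of the robot, y to its left, z up, the work surface at z = 0. Lengths are in m, angles in rad, forces in N, time in s.
With the tool pointing down it reaches from about 0.3 to 0.875 m from the base axis. Payload 6.4 kg.
Tool frame: the origin (TCP) lies midway between the tips of the shut fingers; the grasp point (between the pads) lies 19 mm behind it; z points along the fingers, y is the line along which they close (so a half turn about z gives the same grasp; the last joint's range is limited). The gripper opens to 85 mm and grips with 20 to 120 N. Pads are 22 mm wide; open, the fingers measure 114 mm over their backs; the gripper's body (76 mm by 85 mm) begins 54 mm behind the grasp point. The pads swing forward as they close: fully open they stand 13 mm farther back than shut.
Start: joints at [-1.413, 0.181, 1.607, -0, 1.354, -0.206], TCP at [0.205, -0.537, 0.231] pointing down, gripper open.
Joint ranges: [-2.99, 2.99], [-0.89, 2.07], [0.3, 2.58], [-1.14, 4.28], [0, 2.63], [-3.12, 3.12]. Speed limits (rad/s): [2.57, 2.57, 3.01, 3.14, 3.14, 3.14].

### API

Orientations are given as a unit quaternion [w, x, y, z].
In Python, from bench import status, camera, ctrl gives the robot as it stands. The module is installed in compiled form; this text tells all that it offers.
- The arm moves only by the shell command python3 -m handwheel 'ROWS'. ROWS is JSON, a list that holds one entry, the list of rows, each a list of 7 numbers: the opening, from -1 (shut) to 1 (fully open), then the shift along the tool's x, y, z in cm, then the turn, a rotation vector about the tool's x, y, z in degrees. A call has 1 to 10 rows; each row is the pose to reach, as a shift and turn from the pose commanded when the call began, along the tool's axes at that moment; what a row does not reach only later rows make up. A row lasts 1/8 s, in which the tool goes at most 62.5 mm and 10.7 degrees, less where a joint would pass 70% of its speed; a pose out of reach is approached as far as the arm can. A call with a gripper value outside its range is refused whole. The fingers move at their own pace and stop on an object; the grip force is fixed at half the most. Time passes only in rows, so rows that repeat a pose let the fingers close. It gives the time, the measured TCP pose, the force, the opening and the grip force at its end, in the units of the state.
- status.get_obs(): the state, without advancing time (a new reading comes with each control period).
- camera(name): name is "scene" or "top"; returns a dict with "frame" (480x640x3 uint8, blue, green, red), "depth" (480x640 float32, m along the optical axis (not along the pixel's ray), 0 where there is no reading), "fx", "fy", "cx", "cy" (pixels), "extrinsics" (4x4, takes a point from camera to world coordinates). Camera axes: x right, y down, z forward; pixel columns grow to the right and rows downward; lengths in m; the calibration is good to about 2 mm. A picture is of the moment at which its call begins.
- ctrl.hand_in(): hands the job in; it is judged then, once.
The state is a dict: "time_s": time; "q": joint angles; "dq": joint speeds; "joint_efforts": joint torques, N m; "eef_pos": TCP position; "eef_rot": TCP orientation; "wrist_force": force on the tool from outside, world axes, zero at the start; "torque": the same for the moment, N m; "opening": opening from 0.0 (shut) to 1.0 (fully open); "grasp_force": force on a finger pad.
Only numpy, scipy, OpenCV 4.12 (cv2) and the standard library are available. Lean on these libraries where they do the work, as an engineer would, in place of code of your own. Each camera call takes 0.05 s, during which the arm holds its last target. There are 200 camera calls.

## Working session

There is one attempt and no reset: what is moved stays moved. The work goes in short steps, Python scripts to look and compute and a shell command to move; the robot and the scene stay as the last step left them, time stands still between calls to the robot, and variables do not carry over. Pictures are saved under pics/ and viewed, at most 10 in all, crops included, and the job is handed in when it is done.

```bash
mkdir -p pics
python3 - <<'E'
from bench import status,camera
import cv2,numpy as np
for n in("scene","top"):
    c=camera(n); cv2.imwrite(f"pics/{n}0.png",c["frame"]); np.savez(f"{n}0.npz",**c)
    print(n,c["fx"],c["cx"],c["cy"],np.round(c["extrinsics"],3).tolist())
print(status.get_obs())
E
```

```text
scene 462.0071904613442 318.23419639883724 250.63107817036737 [[0.059, 0.821, -0.567, 1.077], [0.998, -0.048, 0.035, -0.001], [0.002, -0.569, -0.823, 0.906], [0.0, 0.0, 0.0, 1.0]]
top 442.8704452493192 326.5045599806227 237.67257697505465 [[0.023, -0.993, 0.118, 0.441], [-1.0, -0.023, 0.003, 0.013], [-0.0, -0.118, -0.993, 0.887], [0.0, 0.0, 0.0, 1.0]]
{'time_s': 0.1, 'q': array([-1.41331668e+00,  1.81473318e-01,  1.60790465e+00, -1.29185071e-05,
        1.35378584e+00, -2.06277199e-01]), 'dq': array([-0.00023098, -0.00189287, -0.00295917,  0.00099708,  0.00010609,
       -0.00170186]), 'joint_efforts': array([ 6.33067139e-04, -4.45875478e+01, -3.52238166e+01, -2.87628936e-04,
        4.14581504e-03,  3.15734792e-05]), 'eef_pos': array([ 0.20452398, -0.53687053,  0.23047217]), 'eef_rot': array([-7.85497189e-04,  9.83505108e-01,  1.80878650e-01,  1.28604342e-05]), 'wrist_force': array([-0.46630179, -0.39369601,  0.24089806]), 'torque': array([-0.01764477,  0.03880019,  0.04752918]), 'grasp_force': 0.0, 'opening': 0.9978197972695513}
```

View pics/scene0.png

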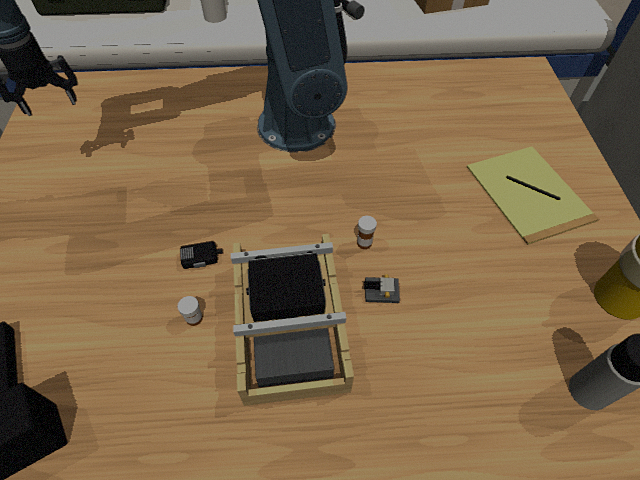

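View pics/top0.png

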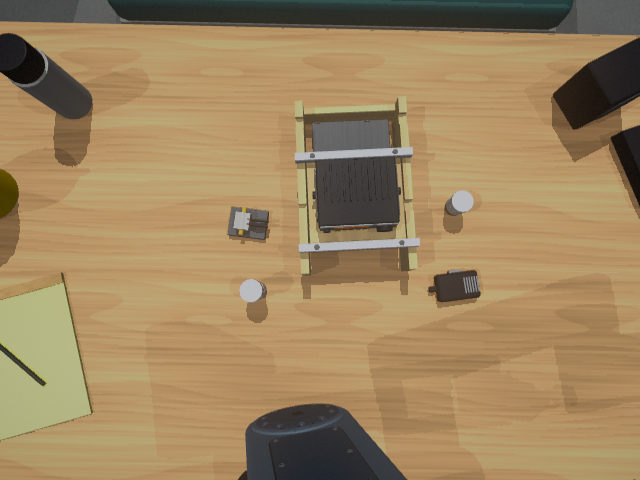

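The top view shows the front crossbar from about (300,248) to (419,242) and the rear one from (295,157) to (412,152). The rail front ends are near (306,272) and (411,268), with the tall bottle at (252,291) and the mic at (457,286), both clear of the push lane. The scene view agrees: the tray is drawn towards the robot.

```bash
cat > h.py <<'E'
import numpy as np,cv2
def ray(c,uv,z):
    uv=np.atleast_2d(uv).astype(float);E=c["extrinsics"]
    d=np.c_[(uv[:,0]-c["cx"])/c["fx"],(uv[:,1]-c["cy"])/c["fy"],np.ones(len(uv))]@E[:3,:3].T
    return E[:3,3]+d*((z-E[2,3])/d[:,2])[:,None]
def bars(c,z=.110):
    hsv=cv2.cvtColor(c["frame"],cv2.COLOR_BGR2HSV)
    m=((hsv[...,1]<45)&(hsv[...,2]>130)).astype(np.uint8)
    out=[]
    for k in cv2.findContours(m,cv2.RETR_EXTERNAL,cv2.CHAIN_APPROX_NONE)[0]:
        r=cv2.minAreaRect(k)
        if max(r[1])>80 and min(r[1])<25 and 270<r[0][0]<450:
            b=ray(c,cv2.boxPoints(r),z)[:,:2].astype(np.float32)
            q=cv2.minAreaRect(b*1000); b=b[np.argsort(b[:,1])]
            e=np.array([b[:2].mean(0),b[2:].mean(0)])
            out.append((e.mean(0),e,q[1]))
    return sorted(out,key=lambda o:o[0][0])
E
python3 - <<'E'
from h import *
c=dict(np.load("top0.npz"))
B=bars(c)
for o in B: print(np.round(o[0],4),np.round(o[1],4).tolist(),o[2], "ends yaw",np.degrees(np.arctan2(-(o[1][1]-o[1][0])[0],(o[1][1]-o[1][0])[1])))
d=B[1][0]-B[0][0]; print("spacing",np.linalg.norm(d),"yaw",np.degrees(np.arctan2(d[1],d[0])))
# rails: ply-coloured pixels by depth height ~90mm
h,w=c["depth"].shape;v,u=np.mgrid[:h,:w]
D=c["depth"];P=np.stack([(u-c["cx"])/c["fx"]*D,(v-c["cy"])/c["fy"]*D,D],-1)@c["extrinsics"][:3,:3].T+c["extrinsics"][:3,3]
m=(abs(P[...,2]-.09)<.006)&(D>0)&(u>285)&(u<430)&(v>85)&(v<285)
n,l,s,ce=cv2.connectedComponentsWithStats(m.astype(np.uint8))
for i in range(1,n):
    if s[i,4]>60:
        q=P[l==i][:,:2]; print(s[i].tolist(),np.round(q.min(0),3),np.round(q.max(0),3),"z",P[l==i][:,2].mean().round(4))
pt=P[m];print("bar z",[P[245,360],P[155,355]])
for name,lo in(("L",1),("R",-1)):
    pass
np.save("P.npy",P)
# tall bottle, mic, others: height above table blobs
m=(P[...,2]>.015)&(P[...,0]>.25)&(P[...,0]<.75)&(abs(P[...,1])<.3)
n,l,s,ce=cv2.connectedComponentsWithStats(m.astype(np.uint8))
for i in range(1,n):
    if s[i,4]>150:
        q=P[l==i];print(s[i].tolist(),np.round(q.min(0),3),np.round(q.max(0),3))
E
```

```text
[ 0.5228 -0.042 ] [[0.5307999849319458, -0.14800000190734863], [0.5148000121116638, 0.06400000303983688]] (14.865199089050293, 212.7887725830078) ends yaw 4.306245
[ 0.6884 -0.0296] [[0.6966000199317932, -0.13539999723434448], [0.6802999973297119, 0.0763000026345253]] (14.901168823242188, 212.60531616210938) ends yaw 4.4004326
spacing 0.16607061 yaw 4.2928042
[397, 96, 10, 18, 147] [ 0.776 -0.128] [ 0.809 -0.111] z 0.0894
[295, 101, 8, 17, 134] [0.763 0.067] [0.794 0.081] z 0.0893
[399, 123, 10, 24, 204] [ 0.709 -0.132] [ 0.755 -0.115] z 0.0897
[296, 127, 9, 26, 204] [0.695 0.061] [0.743 0.078] z 0.0897
[297, 156, 119, 87, 2837] [ 0.527 -0.145] [0.69  0.074] z 0.0898
[299, 213, 9, 31, 245] [0.525 0.051] [0.581 0.067] z 0.0897
[397, 246, 21, 23, 208] [ 0.484 -0.149] [ 0.524 -0.111] z 0.0898
[300, 252, 10, 22, 182] [0.471 0.046] [0.509 0.063] z 0.0898
bar z [array([ 0.5218593 , -0.0437476 ,  0.10941789]), array([ 0.68516508, -0.03237518,  0.10933781])]
[295, 125, 125, 150, 14144] [ 0.441 -0.149  0.015] [0.75  0.078 0.887]
[445, 190, 29, 25, 499] [ 0.441 -0.26   0.015] [0.636 0.013 0.887]
[229, 207, 40, 30, 498] [0.441 0.013 0.015] [0.6   0.211 0.887]
[429, 269, 52, 33, 1254] [ 0.426 -0.284  0.015] [0.489 0.013 0.887]
[239, 279, 27, 23, 479] [0.419 0.13  0.016] [0.459 0.172 0.086]
[245, 403, 162, 77, 9282] [ 0.267 -0.052  0.261] [0.441 0.109 0.887]
```

Sizes check out: bar spacing 166 mm, bars 213 mm long, top at about 110 mm. Tray and rack yaw are both about 4.3°. The front face is near (0.516,-0.043), the rack origin near (0.677,-0.028), and the travel is about 72 mm. I'll move to 45 mm before the face, half open, with tool x along the rails.

```bash
python3 -m handwheel '[[[0,42.4,-36.4,0,0,0,16.5],[0,42.4,-36.4,0,0,0,16.5],[0,42.4,-36.4,0,0,0,16.5],[0,42.4,-36.4,0,0,0,16.5],[0,42.4,-36.4,0,0,0,16.5],[0,42.4,-36.4,0,0,0,16.5],[0,42.4,-36.4,0,0,0,16.5],[0,42.4,-36.4,0,0,0,16.5],[0,42.4,-36.4,0,0,0,16.5],[0,42.4,-36.4,0,0,0,16.5]]]'
```

```text
time_s: 1.35
eef_pos: [0.4721, -0.0425, 0.2309]
eef_rot: [-0.001, 0.999, 0.041, -0.0]
wrist_force: [-0.9, 0.5, -0.3]
opening: 0.496
grasp_force: 0.0
```

```bash
python3 -m handwheel '[[[0,0,0,5,0,0,0],[0,0,0,10,0,0,0],[0,0,0,13,0,0,0],[0,0,0,15,0,0,0],[0,0,0,15.3,0,0,0],[0,0,0,15.3,0,0,0]]]'
python3 - <<'E'
from bench import camera,status
import cv2
c=camera("scene");cv2.imwrite("pics/s1.png",cv2.resize(c["frame"][200:420,160:430],None,fx=2.6,fy=2.6))
o=status.get_obs();print(o["eef_pos"],o["eef_rot"],o["wrist_force"])
E
```

```text
time_s: 2.1
eef_pos: [0.4714, -0.047, 0.0787]
eef_rot: [0.0, 0.999, 0.038, 0.0]
wrist_force: [0.2, 0.4, 0.8]
opening: 0.502
grasp_force: 0.0
[ 0.4719086  -0.04697462  0.07916452] [2.96476585e-04 9.99292073e-01 3.76147594e-02 6.27844013e-04] [ 1.05010952 -0.37651493  0.02988996]
```

View pics/s1.png

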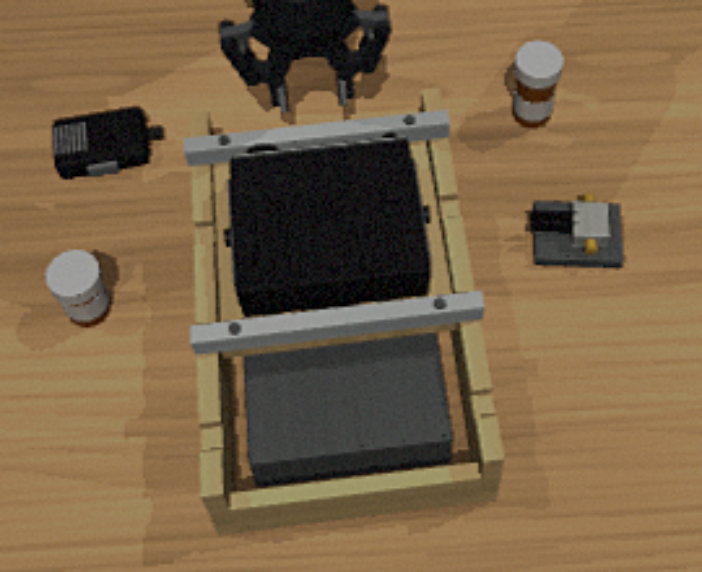

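The fingers, at (280,100) and (345,95) in the crop, stand centred in front of the front crossbar with nothing in the way. Next I'll close up to the face and lower the fingers a few mm.

```bash
python3 -m handwheel '[[[0,1.5,0,0.4,0,0,0],[0,2.6,0,0.4,0,0,0],[0,2.9,0,0.4,0,0,0],[0,3.2,0,0.4,0,0,0],[0,3.5,0,0.4,0,0,0],[0,3.8,0,0.4,0,0,0]]]'
```

```text
time_s: 2.9
eef_pos: [0.5078, -0.0433, 0.074]
eef_rot: [-0.0, 0.999, 0.038, -0.002]
wrist_force: [-6.0, -0.3, 4.2]
opening: 0.5
grasp_force: 3.1
```

```bash
python3 -m handwheel '[[[0,0.4,0,0,0,0,0],[0,0.8,0,0,0,0,0],[0,1.2,0,0,0,0,0],[0,1.6,0,0,0,0,0],[0,2.0,0,0,0,0,0],[0,2.4,0,0,0,0,0],[0,2.8,0,0,0,0,0],[0,3.2,0,0,0,0,0],[0,3.6,0,0,0,0,0],[0,4.0,0,0,0,0,0]]]'
python3 - <<'E'
from bench import camera
from h import *
c=camera("top");cv2.imwrite("pics/t2.png",c["frame"][60:320,180:520].repeat(2,0).repeat(2,1))
for o in bars(c): print(o[0],o[1].tolist(),o[2],np.degrees(np.arctan2(-(o[1][1]-o[1][0])[0],(o[1][1]-o[1][0])[1])))
E
```

```text
time_s: 4.15
eef_pos: [0.5476, -0.0403, 0.074]
eef_rot: [-0.0, 0.999, 0.038, -0.002]
wrist_force: [-6.4, -0.1, 3.4]
opening: 0.504
grasp_force: 3.1
[ 0.7308419  -0.02542268] [[0.7388902902603149, -0.131821408867836], [0.722793459892273, 0.08097605407238007]] (15.336373329162598, 213.64491271972656) 4.325838
```

View pics/t2.png

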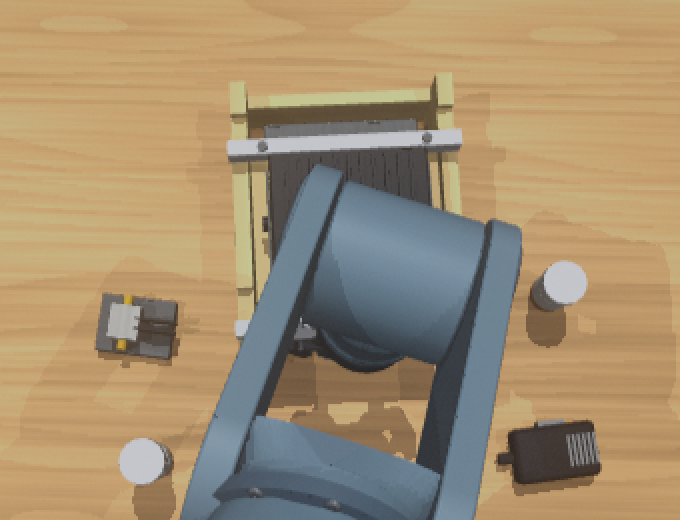

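The rear bar, at (345,144) in the crop, is still square at 4.3° and has advanced 42 mm. The notches should take the bars about 26–32 mm on, so I'll push on to just before that, then creep.

```bash
python3 -m handwheel '[[[0,0.35,0,0,0,0,0],[0,0.7,0,0,0,0,0],[0,1.05,0,0,0,0,0],[0,1.4,0,0,0,0,0],[0,1.7,0,0,0,0,0],[0,1.9,0,0,0,0,0],[0,2.05,0,0,0,0,0],[0,2.2,0,0,0,0,0]]]'
python3 -m handwheel '[[[0,0.1,0,0,0,0,0],[0,0.2,0,0,0,0,0]]]'
python3 -m handwheel '[[[0,0.1,0,0,0,0,0],[0,0.2,0,0,0,0,0]]]'
```

```text
time_s: 5.2
eef_pos: [0.5698, -0.0386, 0.0738]
eef_rot: [-0.0, 0.999, 0.038, -0.001]
wrist_force: [-5.1, -0.2, 2.5]
opening: 0.503
grasp_force: 2.6
time_s: 5.45
eef_pos: [0.5728, -0.0385, 0.074]
eef_rot: [-0.0, 0.999, 0.038, -0.0]
wrist_force: [-3.0, 0.6, -0.6]
opening: 0.501
grasp_force: 1.6
time_s: 5.7
eef_pos: [0.5748, -0.0384, 0.0741]
eef_rot: [-0.0, 0.999, 0.038, -0.0]
wrist_force: [-4.1, -0.8, 0.1]
opening: 0.502
grasp_force: 2.1
```

```bash
python3 -m handwheel '[[[0,0.1,0,0,0,0,0],[0,0.15,0,0,0,0,0]]]'
python3 -m handwheel '[[[0,0.1,0,0,0,0,0],[0,0.15,0,0,0,0,0]]]'
python3 - <<'E'
from bench import camera
from h import *
c=camera("top")
for z in(.11,.101):
  for o in bars(c,z): print(z,o[0],o[2])
E=c["extrinsics"];h,w=c["depth"].shape;v,u=np.mgrid[:h,:w];D=c["depth"]
P=np.stack([(u-c["cx"])/c["fx"]*D,(v-c["cy"])/c["fy"]*D,D],-1)@E[:3,:3].T+E[:3,3]
hsv=cv2.cvtColor(c["frame"],cv2.COLOR_BGR2HSV)
m=(hsv[...,1]<45)&(hsv[...,2]>130)&(abs(P[...,0]-.758)<.03)&(abs(P[...,1]+.025)<.11)
q=P[m];print(m.sum());
for s in(q[:,1]<-.06,q[:,1]>.02): print("rear bar z",np.median(q[s][:,2]))
m=(hsv[...,1]<45)&(hsv[...,2]>130)&(abs(P[...,0]-.59)<.03)&(abs(P[...,1]+.04)<.12)&(P[...,2]<.12)
q=P[m];print("front z",m.sum(),np.median(q[:,2]),q.min(0),q.max(0))
E
```

```text
time_s: 5.95
eef_pos: [0.5764, -0.0383, 0.0741]
eef_rot: [-0.0, 0.999, 0.038, -0.0]
wrist_force: [-4.4, -0.8, -2.2]
opening: 0.5
grasp_force: 1.7
time_s: 6.2
eef_pos: [0.5781, -0.0382, 0.0741]
eef_rot: [-0.0, 0.999, 0.038, -0.0]
wrist_force: [-3.0, 0.2, -2.2]
opening: 0.5
grasp_force: 1.5
0.11 [ 0.7573453  -0.02306072] (14.803853034973145, 210.99880981445312)
0.101 [ 0.76100886 -0.02348294] (14.975396156311035, 213.44369506835938)
783
rear bar z 0.10064148025564523
rear bar z 0.10078167767309243
front z 19 0.0999093513195416 [5.77653582e-01 3.17618497e-04 4.52325988e-02] [0.60403696 0.07027633 0.10422216]
```

The rear bar has dropped at both ends (z = 101 mm). I'll creep until the push climbs to confirm the notch walls have stopped it.

```bash
python3 -m handwheel '[[[0,0.1,0,0,0,0,0],[0,0.15,0,0,0,0,0]]]'
python3 -m handwheel '[[[0,0.1,0,0,0,0,0],[0,0.15,0,0,0,0,0]]]'
```

```text
time_s: 6.5
eef_pos: [0.5792, -0.0381, 0.0742]
eef_rot: [-0.0, 0.999, 0.038, -0.0]
wrist_force: [-6.7, 0.3, 1.4]
opening: 0.502
grasp_force: 3.0
time_s: 6.75
eef_pos: [0.5792, -0.0381, 0.0742]
eef_rot: [-0.0, 0.999, 0.038, -0.002]
wrist_force: [-12.9, -1.5, 5.4]
opening: 0.505
grasp_force: 6.4
```

The push climbed steeply with no movement, so the tray is at the stop. I'll back off, go up and clear, then look.

```bash
python3 -m handwheel '[[[0,-0.3,0,0,0,0,0],[0,-1,0,0,0,0,0],[0,-3,0,0,0,0,0],[0,-6,0,0,0,0,0],[0,-9,0,-3,0,0,0],[0,-11,0,-8,0,0,0],[0,-12,0,-13,0,0,0],[0,-12,5,-15,0,0,0],[0,-12,10,-15,0,0,0],[0,-12,15,-15,0,0,0]]]'
python3 -m handwheel '[[[0,-3,5,0,0,0,0],[0,-5,10,0,0,0,0],[0,-8,15,0,0,0,0],[0,-8,15,0,0,0,0],[0,-8,15,0,0,0,0]]]'
python3 - <<'E'
from bench import camera
from h import *
c=camera("top");cv2.imwrite("pics/t3.png",c["frame"][60:320,180:520].repeat(2,0).repeat(2,1))
for o in bars(c,.101): print(o[0],o[1].tolist(),o[2])
E=c["extrinsics"];h,w=c["depth"].shape;v,u=np.mgrid[:h,:w];D=c["depth"]
P=np.stack([(u-c["cx"])/c["fx"]*D,(v-c["cy"])/c["fy"]*D,D],-1)@E[:3,:3].T+E[:3,3]
for o in bars(c,.101):
  for f in(.1,.3,.7,.9):
    p=np.r_[o[1][0]*(1-f)+o[1][1]*f,.101]; k=(p-E[:3,3])@E[:3,:3]
    a,b=int(round(c["cx"]+c["fx"]*k[0]/k[2])),int(round(c["cy"]+c["fy"]*k[1]/k[2]))
    print("z",np.median(P[b-1:b+2,a-1:a+2,2]).round(4))
E
```

```text
time_s: 8.0
eef_pos: [0.4734, -0.1985, 0.2257]
eef_rot: [0.001, 0.999, 0.038, 0.002]
wrist_force: [0.3, 0.1, 0.6]
opening: 0.499
grasp_force: 0.0
time_s: 8.62
eef_pos: [0.4044, -0.3521, 0.2244]
eef_rot: [0.0, 0.999, 0.037, 0.0]
wrist_force: [0.6, -0.5, -0.4]
opening: 0.499
grasp_force: 0.0
[ 0.5966984  -0.03609607] [[0.6046542525291443, -0.14253230392932892], [0.5887426137924194, 0.07034017145633698]] (14.920464515686035, 213.7013397216797)
[ 0.76232207 -0.02335192] [[0.7701147794723511, -0.12963458895683289], [0.7545293569564819, 0.08293075859546661]] (14.835057258605957, 213.36373901367188)
z 0.1
z 0.101
z 0.1006
z 0.1001
z 0.1014
z 0.1009
z 0.1012
z 0.1005
```

View pics/t3.png

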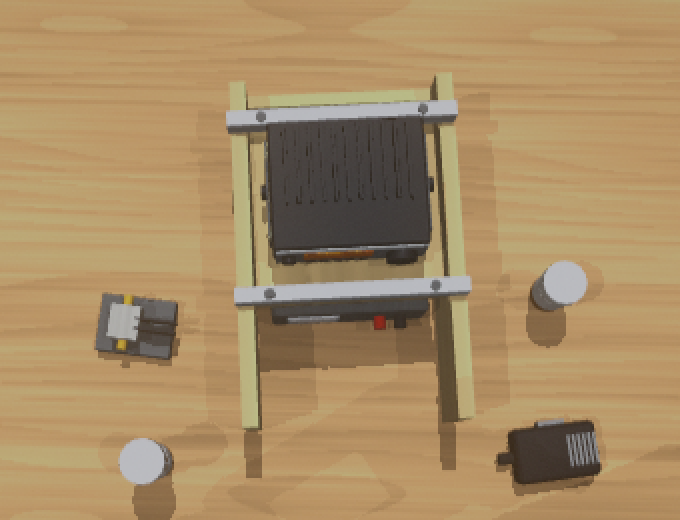

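Both bars, at (352,291) and (342,116) in the crop, lie at z ≈ 101 mm along their full length. The tray is level and seated, the bystanders are unmoved, and the robot is clear.

```bash
python3 -c "
from bench import ctrl
print(ctrl.hand_in())"
```

```text
the job is handed in; nothing more can be done
None
```

The tray is pushed back and seated level, with both crossbars in their notches; the bystanders were not touched and the job is handed in.

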